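Feel out the setting gauge in the store box and clamp-seat it in the checking cradle

TASK

Lift the black lid off the blue store box and lay it flat on the plywood platform, clear of the box, then feel along the slot in the box's deck for the setting gauge (a dark steel foot with an upright neck), draw it along by its neck into the open bay and lift it out. Set it down upright on the black rubber pad and let go, then take it again the other way, across its neck, and slide its foot in under the two grey ears of the aluminium checking cradle until it is fully home against the back stop. Keep the gauge upright throughout and leave the club heads, bottle and screwdriver where they are.

Things in the scene. Friction and masses are not known exactly. Their poses are not given: they have to be found in the camera images.
- store_box: Blue opaque store box, fixed, place and yaw vary. Outside 84 mm (its x) by 243 (its y from -120 to +123); walls 6 mm thick, tops at z = 66; floor 6 mm thick. Origin on its underside, z up. Inside one straight channel: x from -36 to +36, y from -114 to +117. A deck roofs y < 0; y > 0 is the bay under the loose lid.
- slot (a point): Centre of the slot in the box's deck, on the deck's top (71 mm above the box's origin; deck 5 mm thick). Axes as the box. The slot is 34 mm wide (x) and 112 long (box y from -112 to 0) and runs out into the bay. Fingers fit down it only one behind the other, in line with the box's y. The gauge's foot cannot come up through it.
- bay (a point): Centre of the box's open bay, on the inner floor (box x = 0, y = +58.5, z = 6 mm). Axes as the box. The bay is 72 (x) by 117 (y) mm; the gauge can be lifted out only here, with its centre within 5 mm of this point along y.
- lid: Loose black lid, 0.12 kg: plate 84 (x) by 121 (y) by 6 mm; under it a plug 62 by 107 by 5 mm that drops into the bay with 5 mm play. Origin at the plug's underside below the middle; on the box it is 61 mm above the box's origin, axes parallel to the box's. Laid flat on the platform the origin is at the platform's height.
- lid_grip (a point): Grip point in the orange bar on the lid: the bar is 40 mm long (lid x), 14 thick (lid y), and stands from 11 to 41 mm above the lid's origin; this point is at 30.
- gauge: Setting gauge, loose, 0.25 to 0.46 kg. Dark steel foot 64 (x) by 104 (y) by 14 mm, both ends alike; dark neck in the middle. Origin at the centre of the underside, z up. It starts standing on the box's floor under the deck, its y along the box's, centre at box y from -60 to -32 mm, 4 mm play to each side. Pushed with a few newtons it slides along the channel.
- neck (a point): Point in the gauge's dark neck, 45 mm above its underside. The neck is upright, 24 mm in gauge x by 32 mm in y, from 14 to 58 mm above the underside.
- pad: Black rubber pad, fixed flat on the platform, 110 (x) by 150 (y) by 4 mm; origin at the centre of its underside. Pad and cradle may have swapped places.
- cradle: Checking cradle, fixed, place and yaw vary. Aluminium plate 8 mm thick, x from -106 to +44, 130 wide; origin on its underside, z up, below the centre of a gauge that is home (x = +1, y = 0, z = 8). Two grey ears: x from -28 to +28, |y| 26 to 62, z 26 to 66 mm. Side guides below them, 112 mm apart. Dark back stop: face at x = +33, 14 mm high.
- entry (a point): Point on the cradle's plate in front of the ears (cradle x = -68, y = 0, z = 8 mm), axes as the cradle: set the gauge's foot here, its y along the cradle's, and slide it along the cradle's +x. The ears (52 mm between them) leave no room for fingers at the neck's y faces; a grip on its x faces passes.
- platform: Plywood platform on short legs above the rows of stored heads, fixed. Top at z = 0.116 m, 430 mm in x by 620 mm in y, origin at table height below its centre. Everything of the task stands on it.
- iron_a: Bagged iron head, a bystander on the platform, 43 (x) by 106 (y) by 76 mm high, origin at the centre of its underside.
- iron_b: Bagged iron head, a bystander on the platform, 43 (x) by 106 (y) by 76 mm high, origin at the centre of its underside.
- hybrid_a: Black hybrid head, a bystander on the platform, 76 (x) by 105 (y) by 60 mm high, origin at the centre of its underside. The three heads may have swapped places.
- bottle: Wash bottle, a bystander on the table to the right of the platform, 70 by 60 by 178 mm, origin at the centre of its underside.
- driver: Red screwdriver, a bystander on the table, 29 by 200 (y) by 28 mm, origin at the centre of its underside.

How it is judged:
By the outcome, as a careful person would: the job done as asked, in the order asked, and still so for the second after the job is handed in, with the robot touching nothing.
It also fails if it takes over 70 s, if anything falls off the work surface, if the arm or the gripper's body presses on something with over 40 N, if the wrist force passes 120 N, or if a joint passes its speed limit or range.

ROBOT

A 6-joint arm with a two-finger parallel gripper is mounted at the origin on the work surface; the furniture and walls round the work are solid. World frame = base frame: x ahead of the robot, y to its left, z up, the work surface at z = 0. Lengths are in m, angles in degrees, forces in N, time in s.
With the tool pointing down it reaches from about 0.4 to 0.825 m from the base axis. Payload 7 kg.
Tool frame: the origin (TCP) lies between the finger pads; the fingertips stand ctrl.nose_length ahead of it and the grasp point (between the pads) lies 2 mm behind it (ctrl.nose_length is the distance from the TCP to the fingertips, in m); z points along the fingers, y is the line along which they close (so a half turn about z gives the same grasp; the last joint's range is limited). The gripper opens to 88 mm and grips with 3 to 60 N. Pads are 19 mm wide; open, the fingers measure 130 mm over their backs; the gripper's body (78 mm by 193 mm) begins 47 mm behind the grasp point.
Start: joints at [-57.691, 20.546, 0.682, 0, -70.136, -16.507], TCP at [0.184, -0.649, 0.244] pointing down, gripper open.
Joint ranges: [-176.03, 176.03], [-82.01, 121.73], [-58.28, 71.71], [-173.87, 95.51], [-174.79, -0.11], [-173.66, 173.66]. Speed limits (degrees/s): [136.94, 136.94, 172.46, 180, 180, 180].

INTERFACE

Orientations are given as [roll, pitch, yaw] about the fixed x, y, z axes, in that order (R = Rz(yaw) Ry(pitch) Rx(roll)).
In Python, from plant import ctrl gives the robot as it stands.
- The arm moves only by the tool apply_moves, never from a script. Its argument "commands" is a list of rows, each a list of 3 entries, a list of its own where there are three numbers: the shift along the world's x, y, z in cm, then the turn about the world's z in rad, then the closure, from 0 (fully open) to 1 (shut). In form: [[[x, y, z], turn, jaw], ...]. A call has 1 to 20 rows; each row is the pose to reach, as a shift and turn from the pose commanded when the call began; what a row does not reach only later rows make up. A row lasts 1/12 s, in which the tool goes at most 41.7 mm and 7.16 degrees, less where a joint would pass 70% of its speed; a pose out of reach is approached as far as the arm can. A call with a gripper value outside its range is refused whole. The fingers move at their own pace and stop on an object; the grip force is fixed at half the most. Time passes only in rows, so rows that repeat a pose let the fingers close. It gives the time, the measured TCP pose, the force, the opening and the grip force at its end, in the units of the state.
- ctrl.get_obs(): the state, without advancing time (a new reading comes with each control period).
- ctrl.snapshot(name): name is "scene" or "top" or "wrist"; returns a dict with "img" (400x640x3 uint8, red, green, blue), "fx", "fy", "cx", "cy" (pixels), "T" (4x4, takes a point from camera to world coordinates). Camera axes: x right, y up, looking along -z (the intrinsics and any distortion apply to the point x, -y, -z); pixel columns grow to the right and rows downward; lengths in m; the calibration is good to about 2 mm. A picture is of the moment at which its call begins. There is no depth.
- ctrl.close_job(): hands the job in; it is judged then, once.
Trained networks look in a picture, given as the dict that the camera call returned (one of the last four; its "shot" number tells which), for a name from the list of things; names that differ only in an ending like _2 or _b are one class to them, and where a whole thing is asked for, a point or a joint stands for the part that bears it (a point fixed in the world has none). Each returns a list of dicts, best first, with "score" (0 to 1); they miss things now and then, are a little off and sometimes report something else, mostly with a low value. They report only what shows in the picture. A call takes as long as a camera call.
- ctrl.search_frame(picture, target): "at" ([column, row] in pixels, amid what is visible of it).
- ctrl.spot_point(picture, target): "at" ([column, row] in pixels: a listed point, or the origin of a listed thing).
The state is a dict: "clock": time; "joint_pos": joint angles; "qvel": joint speeds; "tau": joint torques, N m; "tool_pos": TCP position; "orientation": TCP orientation; "force": force on the tool from outside, world axes, zero at the start; "moment": the same for the moment, N m; "opening": finger opening in m; "gripper_force": force on a finger pad.
Only numpy, scipy, OpenCV 4.12 (cv2) and the standard library are available. Lean on these libraries where they do the work, as an engineer would, in place of code of your own. Each camera call takes 0.05 s, during which the arm holds its last target. There are 200 camera calls.

## Working session

There is one attempt and no reset: what is moved stays moved. The work goes in short steps, Python scripts to look and compute and a tool call to move; the robot and the scene stay as the last step left them, time stands still between calls to the robot, and variables do not carry over. Pictures are saved under pics/ and viewed, at most 10 in all, crops included, and the job is handed in when it is done.

Besides the shell and the picture viewer there is one more tool, called after "Call:" by a JSON object that holds its "name" and its "arguments". apply_moves: Moves the arm, as the interface text tells. Its arguments: {"type":"object","properties":{"commands":{"type":"array"}},"required":["commands"]}

```bash
mkdir -p pics; ls; cat > h.py <<'E'
import numpy as np, cv2
from plant import ctrl
def save(s,n): cv2.imwrite('pics/'+n+'.png', s['img'][:,:,::-1])
def ray(s,px):
    d=np.array([(px[0]-s['cx'])/s['fx'],-(px[1]-s['cy'])/s['fy'],-1.0]); T=np.array(s['T']); return T[:3,3],T[:3,:3]@d
def at(s,px,z):
    o,d=ray(s,px); return o+d*(z-o[2])/d[2]
def proj(s,p):
    T=np.array(s['T']); q=T[:3,:3].T@(np.array(p)-T[:3,3]); return [s['cx']+s['fx']*q[0]/-q[2], s['cy']-s['fy']*q[1]/-q[2]]
E
python3 - <<'E'
from h import *
o=ctrl.get_obs(); print({k:np.round(v,3) for k,v in o.items()}, ctrl.nose_length)
Z=dict(store_box=.116,slot=.187,bay=.122,lid=.177,lid_grip=.207,neck=.167,pad=.116,cradle=.116,entry=.124,platform=0,iron_a=.116,hybrid_a=.116)
for c in ['top','scene']:
    s=ctrl.snapshot(c); save(s,c+'0'); print(c,[k for k in s if k!='img'],s['fx'],np.round(s['T'],3).tolist())
    for n,z in Z.items():
        for r in ctrl.spot_point(s,n)[:3]: print(n,round(r['score'],2),np.round(r['at'],1),np.round(at(s,r['at'],z),3))
E
```

```text
pics
{'clock': np.float64(0.0), 'joint_pos': array([-5.7692e+01,  2.0590e+01,  6.3400e-01, -1.9000e-02, -7.0135e+01,
       -1.6509e+01]), 'qvel': array([-0.002, -0.058,  0.007,  0.011, -0.049, -0.04 ]), 'tau': array([ 1.0000e-03, -5.8272e+01,  2.9306e+01,  6.9970e+00,  7.0000e-03,
       -0.0000e+00]), 'tool_pos': array([ 0.184, -0.649,  0.243]), 'orientation': array([ 1.79908e+02, -8.00000e-03, -1.64208e+02]), 'force': array([-0.545,  0.505,  0.114]), 'moment': array([-0.011,  0.006, -0.043]), 'gripper_force': np.float64(0.0), 'opening': np.float64(0.088)} 0.017
top ['fx', 'fy', 'cx', 'cy', 'T', 'shot'] 375.21199787633356 [[-0.005, 0.998, -0.069, 0.425], [-1.0, -0.004, 0.011, -0.079], [0.011, 0.069, 0.998, 1.126], [0.0, 0.0, 0.0, 1.0]]
store_box 0.92 [265.5 148.2] [0.643 0.051 0.116]
slot 0.95 [283.4 145.6] [ 0.634 -0.003  0.187]
bay 0.6 [244.1 147.5] [0.643 0.108 0.122]
bay 0.5 [281.3 145.6] [0.648 0.008 0.122]
lid 0.9 [237.4 141.1] [0.648 0.115 0.177]
lid 0.63 [185.  150.7] [0.624 0.248 0.177]
lid_grip 0.72 [234.1 137. ] [0.651 0.117 0.207]
lid_grip 0.34 [276.  147.1] [0.626 0.01
[... 657 characters left out ...]
tore_box 0.66 [253.  210.8] [0.649 0.046 0.116]
slot 0.63 [270.6 181.3] [ 0.647 -0.014  0.187]
bay 0.9 [236.9 214.7] [0.65  0.095 0.122]
lid 0.76 [228.  195.8] [0.665 0.107 0.177]
lid_grip 0.74 [262.4 188.9] [0.594 0.047 0.207]
lid_grip 0.66 [371.1 214.2] [ 0.337 -0.077  0.207]
neck 0.37 [236.9 262.2] [0.427 0.225 0.167]
pad 0.89 [235.9 258.8] [0.497 0.191 0.116]
cradle 0.83 [347.2 202.6] [ 0.518 -0.183  0.116]
entry 0.55 [368.3 213.7] [ 0.43  -0.176  0.124]
entry 0.4 [262.4 190. ] [ 0.718 -0.032  0.124]
platform 0.69 [292.  262.2] [0.522 0.013 0.   ]
iron_a 0.74 [325.6 253.8] [0.38  0.021 0.116]
iron_a 0.72 [175.9 240.7] [0.649 0.264 0.116]
hybrid_a 0.85 [325.  184.3] [ 0.641 -0.208  0.116]
```

```bash
python3 -c "
import cv2
i=cv2.imread('pics/top0.png')[100:290,140:410]; cv2.imwrite('pics/top0c.png',cv2.resize(i,None,fx=2.95,fy=2.95,interpolation=2))"
```

```text
(no output)
```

View pics/top0c.png

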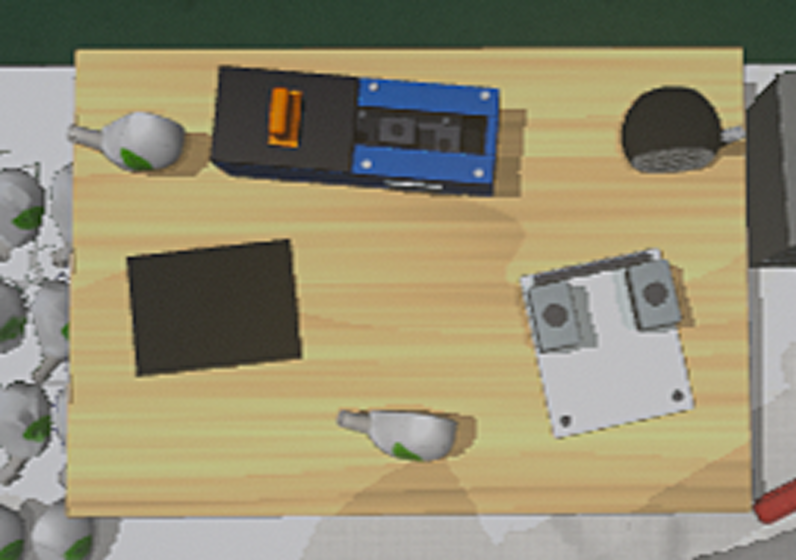

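View pics/scene0.png

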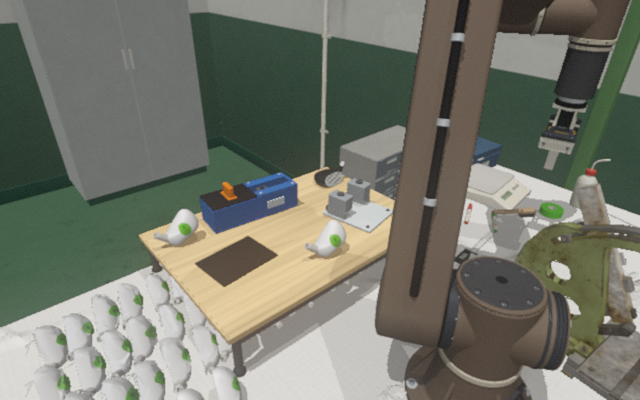

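Call:
{"name": "apply_moves", "arguments": {"commands": [[[0, 0, 4], 0, 0], [[0, 0, 8], 0, 0], [[0, 4, 12], 0, 0], [[46, 76, 12], -0.363, 0], [[46, 76, 12], -0.363, 0], [[46, 76, 12], -0.363, 0], [[46, 76, 12], -0.363, 0], [[46, 76, 12], -0.363, 0], [[46, 76, 12], -0.363, 0], [[46, 76, 12], -0.363, 0], [[46, 76, 12], -0.363, 0], [[46, 76, 12], -0.363, 0], [[46, 76, 12], -0.363, 0], [[46, 76, 12], -0.363, 0], [[46, 76, 12], -0.363, 0], [[46, 76, 12], -0.363, 0], [[46, 76, 12], -0.363, 0], [[46, 76, 12], -0.363, 0], [[46, 76, 12], -0.363, 0], [[46, 76, 12], -0.363, 0]]}}

```text
clock: 2.97
tool_pos: [0.5586, -0.0238, 0.3621]
orientation: [180.0, 0.1, 175.0]
force: [0.9, -1.0, -0.2]
opening: 0.0874
gripper_force: 0.0
```

```bash
python3 - <<'E'
from h import *
o=ctrl.get_obs(); print(o['tool_pos'],o['orientation'])
Z=dict(store_box=.116,slot=.187,bay=.122,lid=.177,lid_grip=.207,neck=.167,pad=.116,cradle=.116,entry=.124,iron_a=.116,hybrid_a=.116)
s=ctrl.snapshot('wrist'); save(s,'w1'); print(s['fx'],np.round(s['T'],3).tolist())
for n,z in Z.items():
    for r in ctrl.spot_point(s,n)[:2]: print(n,round(r['score'],2),np.round(r['at'],1),np.round(at(s,r['at'],z),3))
E
```

```text
[ 0.55860815 -0.02375169  0.36210704] [1.79984168e+02 5.10942144e-02 1.75030457e+02]
332.6845187215422 [[0.088, -0.964, -0.252, 0.491], [0.996, 0.085, 0.022, -0.017], [-0.0, -0.253, 0.967, 0.502], [0.0, 0.0, 0.0, 1.0]]
store_box 0.59 [387.8 236.9] [0.646 0.054 0.116]
store_box 0.28 [49.6 93.7] [ 0.444 -0.313  0.116]
bay 0.38 [51.2 96.4] [ 0.448 -0.308  0.122]
lid 0.97 [456.8 259.4] [0.653 0.115 0.177]
lid 0.59 [342.7 129.6] [0.508 0.004 0.177]
lid_grip 0.67 [51.5 94.6] [ 0.456 -0.242  0.207]
lid_grip 0.21 [557.7 213.8] [0.6   0.195 0.207]
neck 0.95 [367.3 250.1] [0.639 0.022 0.167]
pad 0.88 [506.7  97.8] [0.493 0.191 0.116]
pad 0.62 [365.9 253.4] [0.666 0.026 0.116]
cradle 0.8 [192.1 122.8] [ 0.489 -0.162  0.116]
entry 0.81 [168.2  57.9] [ 0.421 -0.172  0.124]
entry 0.33 [342.5 129.5] [0.511 0.007 0.124]
iron_a 0.62 [558.4 214.2] [0.635 0.261 0.116]
hybrid_a 0.71 [166.3 261.3] [ 0.654 -0.226  0.116]
hybrid_a 0.5 [192.1 124.3] [ 0.49  -0.162  0.116]
```

View pics/w1.png

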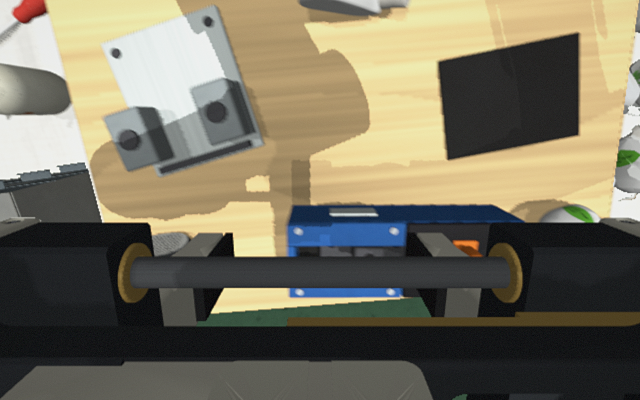

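```bash
python3 - <<'E'
from h import *
s=ctrl.snapshot('wrist'); t=ctrl.snapshot('top')
P=lambda s,l,z:[np.round(at(s,p,z)[:2],4).tolist() for p in l]
print('pad',P(s,[(440,60),(579,34),(579,135),(448,158)],.120))
print('cr',P(s,[(104,45),(217,8),(262,140),(160,175)],.124))
print('deck screws',P(s,[(298,231),(396,231),(298,293),(391,292)],.187))
c=lambda l:[(x/2.95+140,y/2.95+100) for x,y in l]
print('deck screws top',P(t,c([(374,87),(486,95),(366,164),(479,173)]),.187))
print('cr top',P(t,c([(525,275),(657,250),(692,408),(557,437)]),.124))
print('pad top',P(t,c([(128,258),(290,240),(301,357),(137,376)]),.120))
im=t['img'].astype(int); m=((im[...,0]>130)&(im[...,1]<150)&(im[...,2]<60)&(im[...,0]-im[...,1]>60)).astype(np.uint8)
n,l,st,ce=cv2.connectedComponentsWithStats(m)
for i in range(1,n):
  if st[i,4]>20:
    pts=np.argwhere(l==i)[:,::-1].astype(np.float32); r=cv2.minAreaRect(pts); print(st[i],ce[i],r,P(t,[r[0]],.214))
b=((im[...,2]>110)&(im[...,0]<70)&(im[...,2]-im[...,0]>80)).astype(np.uint8)
n,l,st,ce=cv2.connectedComponentsWithStats(b)
for i in range(1,n):
  if st[i,4]>60:
    pts=np.argwhere(l==i)[:,::-1].astype(np.float32); r=cv2.minAreaRect(pts);print(st[i],r,P(t,cv2.boxPoints(r),.187))
E
```

```text
pad [[0.4467, 0.1133], [0.4342, 0.2588], [0.5401, 0.27], [0.553, 0.1227]]
cr [[0.4009, -0.2388], [0.3771, -0.115], [0.5133, -0.087], [0.5423, -0.2094]]
deck screws [[0.6021, -0.0518], [0.6109, 0.0462], [0.6712, -0.0592], [0.6788, 0.0388]]
deck screws top [[0.6754, 0.0392], [0.6682, -0.0571], [0.6085, 0.0457], [0.6004, -0.051]]
cr top [[0.5183, -0.0906], [0.5407, -0.2111], [0.3972, -0.2408], [0.3718, -0.1187]]
pad top [[0.5358, 0.2705], [0.5517, 0.1236], [0.445, 0.1126], [0.4286, 0.2603]]
```

Call:
{"name": "apply_moves", "arguments": {"commands": [[[9.1, 13.9, -8], 0, 0], [[9.1, 13.9, -8], 0, 0], [[9.1, 13.9, -8], 0, 0], [[9.1, 13.9, -8], 0, 0], [[9.1, 13.9, -8], 0, 0], [[9.1, 13.9, -8], 0, 0], [[9.1, 13.9, -8], 0, 0], [[9.1, 13.9, -10], 0, 0.3], [[9.1, 13.9, -10], 0, 0.3], [[9.1, 13.9, -10], 0, 0.4], [[9.1, 13.9, -10], 0, 0.4]]}}

```text
clock: 4.58
tool_pos: [0.6491, 0.1124, 0.2632]
orientation: [180.0, 0.1, 175.0]
force: [-0.7, 0.3, 0.5]
opening: 0.0666
gripper_force: 0.0
```

```bash
python3 - <<'E'
from h import *
o=ctrl.get_obs(); print(o['tool_pos'],o['orientation'],o['opening'])
s=ctrl.snapshot('wrist'); save(s,'w2')
for n,z in dict(lid=.177,lid_grip=.207,pad=.116,slot=.187,neck=.167).items():
    for r in ctrl.spot_point(s,n)[:2]: print(n,round(r['score'],2),np.round(r['at'],1),np.round(at(s,r['at'],z),3))
E
```

```text
[0.6491453  0.11236022 0.2632373 ] [1.79978694e+02 8.83081307e-02 1.74966122e+02] 0.06656086509428685
lid 0.88 [322.1 212.7] [0.65  0.115 0.177]
lid_grip 0.91 [322.6 224.2] [0.648 0.115 0.207]
slot 0.8 [150.6 216.5] [ 0.639 -0.002  0.187]
neck 0.9 [193.6 208.4] [0.641 0.02  0.167]
```

View pics/w2.png

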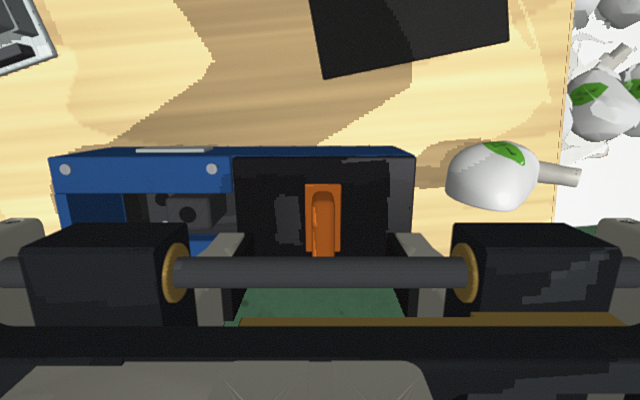

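Call:
{"name": "apply_moves", "arguments": {"commands": [[[0, 0.1, -3], 0, 0.4], [[0, 0.1, -5.3], 0, 0.4], [[0, 0.1, -5.3], 0, 0.4], [[0, 0.1, -5.3], 0, 0.4], [[0, 0.1, -5.3], 0, 1], [[0, 0.1, -5.3], 0, 1], [[0, 0.1, -5.3], 0, 1], [[0, 0.1, -5.3], 0, 1], [[0, 0.1, -5.3], 0, 1], [[0, 0.1, -5.3], 0, 1], [[0, 0.1, -5.3], 0, 1]]}}

```text
clock: 5.8
tool_pos: [0.649, 0.1142, 0.2087]
orientation: [180.0, 0.0, 175.0]
force: [0.1, -0.2, 0.1]
opening: 0.0137
gripper_force: 30.0
```

Call:
{"name": "apply_moves", "arguments": {"commands": [[[0, 0, 2], 0, 1], [[0, 0, 4], 0, 1], [[0, 0, 7], 0, 1], [[0, 0, 8], 0, 1], [[-3, -2, 8], 0, 1], [[-6.5, -4, 8], 0, 1], [[-10, -6.5, 8], 0, 1], [[-13, -8.5, 8], 0, 1], [[-14.9, -9.7, 6], 0, 1], [[-14.9, -9.7, 3], 0, 1], [[-14.9, -9.7, 0], 0, 1], [[-14.9, -9.7, -3], 0, 1], [[-14.9, -9.7, -4.5], 0, 1], [[-14.9, -9.7, -5.5], 0, 1], [[-14.9, -9.7, -5.8], 0, 1], [[-14.9, -9.7, -6], 0, 1], [[-14.9, -9.7, -6], 0, 1]]}}

```text
clock: 7.22
tool_pos: [0.5006, 0.0174, 0.1492]
orientation: [180.0, 0.1, 175.0]
force: [-0.3, -0.1, -1.2]
opening: 0.0139
gripper_force: 30.0
```

Call:
{"name": "apply_moves", "arguments": {"commands": [[[0, 0, -0.1], 0, 1], [[0, 0, -0.1], 0, 0.5], [[0, 0, -0.1], 0, 0.5], [[0, 0, -0.1], 0, 0.5], [[0, 0, -0.1], 0, 0.5], [[0, 0, 2], 0, 0.5], [[0, 0, 6], 0, 0.5], [[0, 0, 10], 0, 0.5], [[4, 0, 12], 0, 0.43], [[8, 0, 12], 0, 0.43], [[12, 0.2, 12], 0, 0.43], [[14, 0.3, 12], 0, 0.43], [[14, 0.3, 12], 0, 0.43], [[14, 0.3, 12], 0, 0.43]]}}

```text
clock: 8.38
tool_pos: [0.6405, 0.0201, 0.2673]
orientation: [-180.0, -0.1, 175.0]
force: [0.2, -0.3, -0.4]
opening: 0.0497
gripper_force: 0.0
```

```bash
python3 - <<'E'
from h import *
o=ctrl.get_obs(); print(o['tool_pos'],o['orientation'],o['opening'])
s=ctrl.snapshot('wrist'); save(s,'w3')
for n,z in dict(lid=.116,pad=.116,slot=.187,bay=.122,neck=.167,store_box=.116,gauge=.122,cradle=.116,entry=.124).items():
    for r in ctrl.spot_point(s,n)[:2]: print(n,round(r['score'],2),np.round(r['at'],1),np.round(at(s,r['at'],z),3))
E
```

```text
[0.64052827 0.02006451 0.26729825] [-1.79959841e+02 -1.09763332e-01  1.74966594e+02] 0.04972674096409302
pad 0.43 [77.4 28.5] [ 0.49  -0.161  0.116]
bay 0.73 [423.  195.9] [0.651 0.111 0.122]
neck 0.83 [318.6 205.7] [0.639 0.02  0.167]
store_box 0.79 [355.  190.9] [0.643 0.052 0.116]
gauge 0.55 [320.5 194.8] [0.642 0.021 0.122]
cradle 0.68 [76.1 28.4] [ 0.49  -0.162  0.116]
entry 0.69 [ 54.1 229.9] [ 0.653 -0.221  0.124]
entry 0.37 [302.3  67.1] [0.536 0.016 0.124]
```

View pics/w3.png

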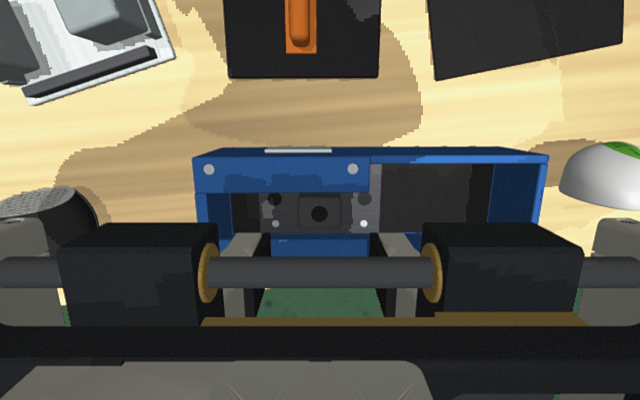

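Call:
{"name": "apply_moves", "arguments": {"commands": [[[0.05, 0, -3], 0, 0.43], [[0.05, 0, -6], 0, 0.43], [[0.05, 0, -6.8], 0, 0.43], [[0.05, 0, -7.2], 0, 0.43], [[0.05, 0, -7.6], 0, 0.43], [[0.05, 0, -8], 0, 0.43]]}}

```text
clock: 9.38
tool_pos: [0.6415, 0.0203, 0.19]
orientation: [180.0, 0.1, 175.0]
force: [0.4, -0.2, -0.4]
opening: 0.0503
gripper_force: 0.0
```

Call:
{"name": "apply_moves", "arguments": {"commands": [[[0, 0, -1], 0, 0.43], [[0, 0, -2], 0, 0.43], [[0, 0, -2.3], 0, 0.43], [[0, 0, -2.3], 0, 1], [[0, 0, -2.3], 0, 1], [[0, 0, -2.3], 0, 1], [[0, 0, -2.3], 0, 1], [[0, 0, -2.3], 0, 1]]}}

```text
clock: 10.05
tool_pos: [0.6408, 0.0201, 0.1661]
orientation: [180.0, 0.0, 175.0]
force: [0.4, -0.3, 1.0]
opening: 0.0321
gripper_force: 30.0
```

```bash
python3 - <<'E'
from h import *
import pickle
im=cv2.imread('pics/w3.png')
# pose of that shot: current T shifted by TCP difference (orientation same)
s=ctrl.snapshot('wrist'); o=ctrl.get_obs()
T=np.array(s['T']); T[:3,3]+=np.array([.64053,.02006,.26730])-o['tool_pos']; s['T']=T
A=at(s,(194,157),.187);B=at(s,(548,156),.182);D=at(s,(370,158),.187)
y=np.array([np.sin(np.radians(5)),np.cos(np.radians(5))])
for n,p,b in(('A',A,-.120),('B',B,.123),('D',D,0)): print(n,p,'origin s',p[:2]@y-b)
print('neck s',np.array([.6408,.0201])@y,'AB yaw',np.degrees(np.arctan2(-(B-A)[0],(B-A)[1])), np.linalg.norm(B-A))
E
```

```text
A [ 0.59336695 -0.05882851  0.187     ] origin s 0.11311069150109127
B [0.61436001 0.17833656 0.182     ] origin s 0.10820293376852372
D [0.6043408  0.05742261 0.187     ] origin s 0.10987587412576065
neck s 0.07587291338434345 AB yaw -5.058446965417045 0.23814486099162446
```

Call:
{"name": "apply_moves", "arguments": {"commands": [[[0.09, 1, 0], 0, 1], [[0.17, 2, 0], 0, 1], [[0.26, 3, 0], 0, 1], [[0.35, 4, 0], 0, 1], [[0.44, 5, 0], 0, 1], [[0.52, 6, 0], 0, 1], [[0.61, 7, 0], 0, 1], [[0.7, 8, 0], 0, 1], [[0.77, 8.8, 0], 0, 1], [[0.8, 9.15, 0], 0, 1], [[0.8, 9.15, 0], 0, 1], [[0.8, 9.15, 0], 0, 1]]}}

```text
clock: 11.1
tool_pos: [0.6488, 0.1134, 0.1661]
orientation: [179.9, 0.1, 175.1]
force: [-0.8, 0.5, 3.9]
opening: 0.0322
gripper_force: 30.0
```

```bash
python3 - <<'E'
from h import *
o=ctrl.get_obs(); print(o['tool_pos'],o['force'],o['opening'])
s=ctrl.snapshot('wrist'); save(s,'w4')
E
```

```text
[0.64884413 0.11337661 0.16610771] [-0.78433446  0.52501329  3.88117354] 0.0321738602599815
```

View pics/w4.png

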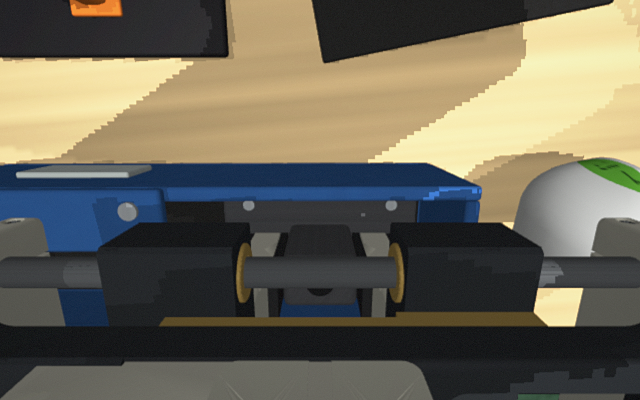

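Call:
{"name": "apply_moves", "arguments": {"commands": [[[0, -0.1, 0.3], 0, 1], [[0, -0.1, 0.8], 0, 1], [[0, -0.1, 1.5], 0, 1], [[0, -0.1, 2.2], 0, 1], [[0, -0.1, 3], 0, 1], [[0, -0.1, 3], 0, 1]]}}

```text
clock: 11.65
tool_pos: [0.6495, 0.111, 0.1979]
orientation: [179.9, 0.2, 175.0]
force: [0.6, 0.1, -2.8]
opening: 0.0317
gripper_force: 30.0
```

Call:
{"name": "apply_moves", "arguments": {"commands": [[[0, 0, 3], 0, 1], [[0, 0, 6], 0, 1], [[0, 0, 7.5], 0, 1], [[-3, 1.5, 7.5], 0.05, 1], [[-6, 3, 7.5], 0.1, 1], [[-9, 4.5, 7.5], 0.17, 1], [[-12, 6, 7.5], 0.23, 1], [[-14, 7, 7.5], 0.285, 1], [[-15.7, 8, 7.5], 0.285, 1], [[-15.7, 8, 5], 0.285, 1], [[-15.7, 8, 2.5], 0.285, 1], [[-15.7, 8, 0], 0.285, 1], [[-15.7, 8, -1.5], 0.285, 1], [[-15.7, 8, -2.2], 0.285, 1], [[-15.7, 8, -2.6], 0.285, 1], [[-15.7, 8, -2.6], 0.285, 1], [[-15.7, 8, -2.6], 0.285, 1]]}}

```text
clock: 13.07
tool_pos: [0.4921, 0.191, 0.1706]
orientation: [180.0, 0.1, -168.7]
force: [0.0, -0.5, -3.7]
opening: 0.0315
gripper_force: 30.0
```

Call:
{"name": "apply_moves", "arguments": {"commands": [[[0, 0, -0.3], 0, 1], [[0, 0, -0.5], 0, 1], [[0, 0, -0.6], 0, 1], [[0, 0, -0.65], 0, 1], [[0, 0, -0.65], 0, 1]]}}

```text
clock: 13.48
tool_pos: [0.4918, 0.1908, 0.1641]
orientation: [180.0, 0.1, -168.7]
force: [-1.8, -0.0, 4.1]
opening: 0.0318
gripper_force: 30.0
```

Call:
{"name": "apply_moves", "arguments": {"commands": [[[0, 0, 0], 0, 0.4], [[0, 0, 0], 0, 0.4], [[0, 0, 0], 0, 0.4], [[0, 0, 0], 0, 0.4], [[0, 0, 2], 0, 0.4], [[0, 0, 5], 0, 0.4], [[0, 0, 8], 0, 0.4], [[0, 0, 8], 0, 0.4]]}}

```text
clock: 14.15
tool_pos: [0.4942, 0.192, 0.2491]
orientation: [179.9, 0.5, -168.6]
force: [1.3, 1.4, 0.7]
opening: 0.0524
gripper_force: 0.0
```

```bash
python3 - <<'E'
from h import *
o=ctrl.get_obs(); print(np.round(o['tool_pos'],4),np.round(o['joint_pos'],1),o['opening'])
for c in('wrist','top'):
  s=ctrl.snapshot(c); save(s,'5'+c)
  for n,z in dict(neck=.165,gauge=.120,cradle=.116,entry=.124,lid=.116).items():
    for r in ctrl.spot_point(s,n)[:1]: print(c,n,round(r['score'],2),np.round(r['at'],1),np.round(at(s,r['at'],z),3))
E
```

```text
[0.4942 0.192  0.2491] [ 4.250e+01  6.300e+00 -1.750e+01  1.000e-01 -6.570e+01 -1.212e+02] 0.052351381575814496
wrist neck 0.62 [317.9 210.3] [0.493 0.191 0.165]
wrist gauge 0.59 [322.2 194. ] [0.492 0.195 0.12 ]
wrist lid 0.77 [110.1 166. ] [0.504 0.018 0.116]
top neck 0.5 [204.9 204.3] [0.487 0.199 0.165]
top gauge 0.74 [211.4 205.8] [0.486 0.195 0.12 ]
top cradle 0.89 [346.4 205.8] [ 0.485 -0.167  0.116]
top entry 0.78 [350.4 229. ] [ 0.422 -0.177  0.124]
top lid 0.57 [278.3 200.5] [0.5   0.016 0.116]
```

Call:
{"name": "apply_moves", "arguments": {"commands": [[[0, 0, 0], 0.79, 0.4], [[0, 0, 0], 1.571, 0.4], [[0, 0, 0], 1.571, 0.4], [[0, 0, 0], 1.571, 0.4], [[0, 0, 0], 1.571, 0.4], [[0, 0, 0], 1.571, 0.4], [[0, 0, 0], 1.571, 0.4], [[0, 0, 0], 1.571, 0.4], [[0, 0, 0], 1.571, 0.4], [[0, 0, 0], 1.571, 0.4], [[0, 0, 0], 1.571, 0.4], [[0, 0, 0], 1.571, 0.4], [[0, 0, 0], 1.571, 0.4], [[0, 0, 0], 1.571, 0.4], [[0, 0, 0], 1.571, 0.4]]}}

```text
clock: 16.0
tool_pos: [0.4915, 0.1907, 0.243]
orientation: [180.0, -0.0, -78.8]
force: [0.9, 0.2, -0.5]
opening: 0.0525
gripper_force: 0.0
```

```bash
python3 - <<'E'
from h import *
o=ctrl.get_obs(); print(np.round(o['tool_pos'],4),o['orientation'],o['opening'])
s=ctrl.snapshot('wrist'); save(s,'w6')
for n,z in dict(neck=.165,gauge=.120).items():
    for r in ctrl.spot_point(s,n)[:2]: print(n,round(r['score'],2),np.round(r['at'],1),np.round(at(s,r['at'],z),3))
E
```

```text
[0.4915 0.1907 0.243 ] [ 1.79990921e+02 -6.18678646e-03 -7.88028151e+01] 0.052539728288323095
neck 0.66 [316.9 214.3] [0.493 0.191 0.165]
gauge 0.81 [316.6 199.9] [0.493 0.193 0.12 ]
```

View pics/w6.png

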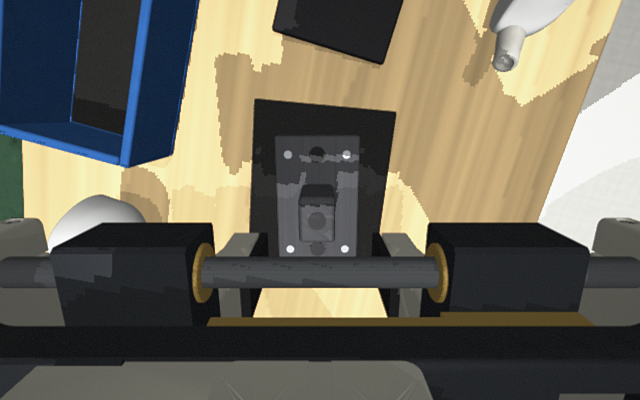

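Call:
{"name": "apply_moves", "arguments": {"commands": [[[0.1, 0, -3], 0, 0.4], [[0.1, 0, -6], 0, 0.4], [[0.1, 0, -7.5], 0, 0.4], [[0.1, 0, -7.8], 0, 0.4], [[0.1, 0, -7.8], 0, 1], [[0.1, 0, -7.8], 0, 1], [[0.1, 0, -7.8], 0, 1], [[0.1, 0, -7.8], 0, 1], [[0.1, 0, -7.8], 0, 1], [[0.1, 0, -7.8], 0, 1], [[0.1, 0, -7.8], 0, 1]]}}

```text
clock: 17.07
tool_pos: [0.4931, 0.1911, 0.1662]
orientation: [-179.9, 0.0, -78.6]
force: [0.1, 1.0, 5.4]
opening: 0.0237
gripper_force: 30.0
```

Call:
{"name": "apply_moves", "arguments": {"commands": [[[0, 0, 2], 0, 1], [[0, 0, 5], 0, 1], [[0, 0, 9], 0, 1], [[-0.7, -4, 9.5], 0, 1], [[-1.4, -8, 9.5], 0, 1], [[-2.2, -12, 9.5], 0, 1], [[-3, -16, 9.5], 0, 1], [[-3.8, -20, 9.5], 0, 1], [[-4.6, -24, 9.5], 0, 1], [[-5.4, -28, 9.5], 0, 1], [[-6.2, -32, 9.5], 0, 1], [[-7.1, -35, 9.5], 0, 1], [[-7.1, -36.5, 8.5], 0, 1], [[-7.1, -36.5, 7], 0, 1], [[-7.1, -36.5, 5], 0, 1], [[-7.1, -36.5, 5], 0, 1], [[-7.1, -36.5, 5], 0, 1]]}}

```text
clock: 18.48
tool_pos: [0.4203, -0.1744, 0.2142]
orientation: [179.8, 0.0, -78.7]
force: [1.2, 0.6, -3.1]
opening: 0.0236
gripper_force: 30.0
```

```bash
python3 - <<'E'
from h import *
o=ctrl.get_obs(); print(np.round(o['tool_pos'],4),o['orientation'],o['opening'],o['force'])
s=ctrl.snapshot('wrist'); save(s,'w7')
for n,z in dict(cradle=.116,entry=.124,gauge=.170).items():
    for r in ctrl.spot_point(s,n)[:2]: print(n,round(r['score'],2),np.round(r['at'],1),np.round(at(s,r['at'],z),3))
E
```

```text
[ 0.4203 -0.1744  0.2142] [ 1.79800986e+02  4.97732849e-02 -7.86830395e+01] 0.023629823230729697 [ 1.15684718  0.57337055 -3.09468618]
cradle 0.69 [220.4 208.2] [ 0.492 -0.158  0.116]
gauge 0.92 [322.9 227.7] [ 0.418 -0.177  0.17 ]
```

View pics/w7.png

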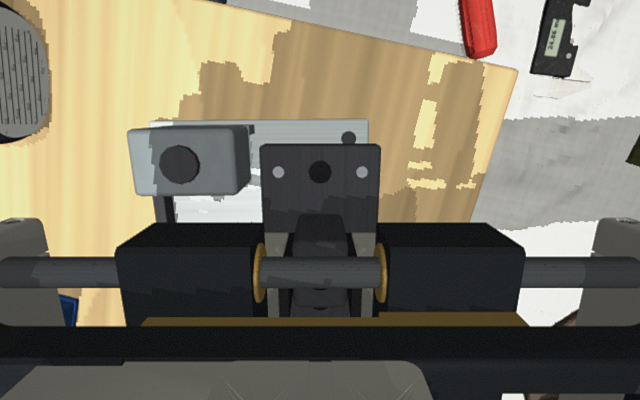

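```bash
python3 - <<'E'
from h import *
s=ctrl.snapshot('wrist')
A=at(s,(151,122),.124);B=at(s,(368,120),.124); print(A,B,np.linalg.norm(A-B),'yaw',np.degrees(np.arctan2(*(A-B)[1::-1])))
g=s['img'][100:140,100:400].mean(2); 
pts=[]
for c in list(range(258,335,6)):
    col=s['img'][105:140,c].astype(float).mean(1); e=np.argmax(np.abs(np.diff(col))); pts.append((c,105.5+e))
print(pts)
q=np.array([at(s,p,.124)[:2] for p in pts]); k=np.polyfit(q[:,0],q[:,1],1); yaw=np.arctan(k[0]); print('edge yaw',np.degrees(yaw))
x=np.array([np.cos(yaw),np.sin(yaw)]);y=np.array([-x[1],x[0]])
tcp=ctrl.get_obs()['tool_pos'][:2]
print('tcp cradle y', (tcp-q.mean(0))@y-.065,'tcp cradle x from B,A',(tcp-B[:2])@x-.106,(tcp-A[:2])@x+.044)
E
```

```text
[ 0.54671879 -0.21136013  0.124     ] [ 0.4020403  -0.24165895  0.124     ] 0.14781706452581977 yaw 11.828041734018978
[(258, np.float64(133.5)), (264, np.float64(120.5)), (270, np.float64(120.5)), (276, np.float64(120.5)), (282, np.float64(120.5)), (288, np.float64(120.5)), (294, np.float64(120.5)), (300, np.float64(118.5)), (306, np.float64(120.5)), (312, np.float64(119.5)), (318, np.float64(119.5)), (324, np.float64(120.5)), (330, np.float64(119.5))]
edge yaw 15.913272757549363
tcp cradle y -0.002214926071838791 tcp cradle x from B,A -0.06816578883621005 -0.06560727673343032
```

Call:
{"name": "apply_moves", "arguments": {"commands": [[[0, 0.15, -2], 0.005, 1], [[0, 0.15, -3.2], 0.005, 1], [[0, 0.15, -4], 0.005, 1], [[0, 0.15, -4.2], 0.005, 1], [[0, 0.15, -4.3], 0.005, 1], [[0, 0.15, -4.4], 0.005, 1], [[0, 0.15, -4.4], 0.005, 1]]}}

```text
clock: 19.32
tool_pos: [0.422, -0.1728, 0.1717]
orientation: [-179.9, -0.0, -78.4]
force: [-0.4, -0.0, -3.7]
opening: 0.0236
gripper_force: 30.0
```

Call:
{"name": "apply_moves", "arguments": {"commands": [[[0, 0, -0.1], 0, 1], [[0, 0, -0.2], 0, 1], [[0, 0, -0.2], 0, 1], [[0, 0, -0.2], 0, 1]]}}

```text
clock: 19.65
tool_pos: [0.422, -0.1728, 0.1701]
orientation: [-179.9, -0.0, -78.3]
force: [-2.5, 2.3, 6.3]
opening: 0.0233
gripper_force: 30.0
```

Call:
{"name": "apply_moves", "arguments": {"commands": [[[0, 0, 0.05], 0, 1], [[0.8, 0.16, 0.05], 0, 1], [[1.6, 0.33, 0.05], 0, 1], [[2.4, 0.49, 0.05], 0, 1], [[3.2, 0.66, 0.05], 0, 1], [[3.6, 0.74, 0.05], 0, 1], [[3.6, 0.74, 0.05], 0, 1]]}}

```text
clock: 20.23
tool_pos: [0.4574, -0.166, 0.1702]
orientation: [179.9, -0.1, -78.3]
force: [-4.2, -1.9, 6.9]
opening: 0.0234
gripper_force: 30.0
```

Call:
{"name": "apply_moves", "arguments": {"commands": [[[0.5, 0.1, 0.04], 0, 1], [[1, 0.2, 0.04], 0, 1], [[1.5, 0.31, 0.04], 0, 1], [[2, 0.41, 0.04], 0, 1], [[2.4, 0.49, 0.04], 0, 1], [[2.7, 0.55, 0.04], 0, 1], [[2.7, 0.55, 0.04], 0, 1]]}}

```text
clock: 20.82
tool_pos: [0.4851, -0.16, 0.1702]
orientation: [180.0, -0.0, -78.4]
force: [-3.4, -0.5, 4.7]
opening: 0.024
gripper_force: 30.0
```

```bash
python3 - <<'E'
from h import *
s=ctrl.snapshot('top'); save(s,'t8'); i=s['img'][170:250,300:400,::-1]; cv2.imwrite('pics/t8c.png',cv2.resize(i,None,fx=7,fy=7,interpolation=2))
s=ctrl.snapshot('wrist'); save(s,'w8')
for n,z in dict(cradle=.116,gauge=.124).items():
    for r in ctrl.spot_point(s,n)[:2]: print(n,round(r['score'],2),np.round(r['at'],1),np.round(at(s,r['at'],z),3))
E
```

```text
cradle 0.74 [307.7 226.3] [ 0.492 -0.158  0.116]
gauge 0.69 [320.3 232.2] [ 0.484 -0.158  0.124]
```

View pics/w8.png

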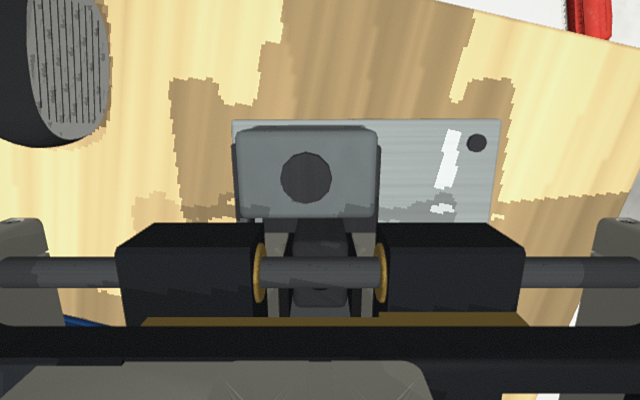

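Call:
{"name": "apply_moves", "arguments": {"commands": [[[0.2, 0.04, 0], 0, 1], [[0.4, 0.08, 0], 0, 1], [[0.4, 0.08, 0], 0, 1]]}}

```text
clock: 21.27
tool_pos: [0.488, -0.1593, 0.1702]
orientation: [179.9, -0.0, -78.4]
force: [-5.8, -1.3, 5.7]
opening: 0.024
gripper_force: 30.0
```

Call:
{"name": "apply_moves", "arguments": {"commands": [[[0.1, 0.02, 0], 0, 1], [[0.2, 0.04, 0], 0, 1], [[0.3, 0.06, 0], 0, 1], [[0.3, 0.06, 0], 0, 1], [[0.3, 0.06, 0], 0, 1]]}}

```text
clock: 21.68
tool_pos: [0.4908, -0.1587, 0.1702]
orientation: [179.9, 0.0, -78.4]
force: [-6.5, -1.8, 6.9]
opening: 0.0236
gripper_force: 30.0
```

Call:
{"name": "apply_moves", "arguments": {"commands": [[[0.1, 0.02, 0], 0, 1], [[0.2, 0.04, 0], 0, 1], [[0.2, 0.04, 0], 0, 1], [[0.2, 0.04, 0], 0, 1]]}}

```text
clock: 22.02
tool_pos: [0.4912, -0.1586, 0.1702]
orientation: [179.8, 0.0, -78.4]
force: [-11.4, -1.6, 12.0]
opening: 0.0235
gripper_force: 30.0
```

Call:
{"name": "apply_moves", "arguments": {"commands": [[[0.1, 0.02, 0.02], 0, 1], [[0.2, 0.04, 0.02], 0, 1], [[0.2, 0.04, 0.02], 0, 1], [[0.2, 0.04, 0.02], 0, 1]]}}

```text
clock: 22.35
tool_pos: [0.4915, -0.1586, 0.1704]
orientation: [179.6, 0.0, -78.4]
force: [-18.0, -2.7, 17.6]
opening: 0.0234
gripper_force: 30.0
```

Call:
{"name": "apply_moves", "arguments": {"commands": [[[-0.2, -0.04, 0], 0, 1], [[-0.3, -0.06, 0], 0, 1], [[-0.3, -0.06, 0], 0, 1]]}}

```text
clock: 22.6
tool_pos: [0.4911, -0.1586, 0.1702]
orientation: [179.9, 0.0, -78.4]
force: [-7.3, -1.3, 7.0]
opening: 0.0244
gripper_force: 30.0
```

Call:
{"name": "apply_moves", "arguments": {"commands": [[[0, 0, 0], 0, 0.55], [[0, 0, 0], 0, 0.5], [[0, 0, 0], 0, 0.45], [[0, 0, 0], 0, 0.45], [[0, 0, 0], 0, 0.45], [[0, 0, 2], 0, 0.45], [[0, 0, 5], 0, 0.45], [[0, 0, 8], 0, 0.45], [[-1, 0, 12], 0, 0.45], [[-4, 10, 15], 0, 0.45], [[-4, 14, 15], 0, 0.45], [[-4, 14, 15], 0, 0.45], [[-4, 14, 15], 0, 0.45]]}}

```text
clock: 23.68
tool_pos: [0.452, -0.0158, 0.3216]
orientation: [-179.8, 0.1, -78.4]
force: [0.8, -0.4, -0.1]
opening: 0.0477
gripper_force: 0.0
```

```bash
python3 - <<'E'
from h import *
s=ctrl.snapshot('wrist'); save(s,'w9')
o=ctrl.get_obs(); print(o['tool_pos'],o['force'])
for n,z in dict(cradle=.116,gauge=.124,neck=.169).items():
    for r in ctrl.spot_point(s,n)[:2]: print(n,round(r['score'],2),np.round(r['at'],1),np.round(at(s,r['at'],z),3))
E
```

```text
[ 0.45218715 -0.01423305  0.32206463] [-0.3326094   1.72554728  1.21414217]
gauge 0.71 [312.7  22.4] [ 0.488 -0.159  0.124]
neck 0.93 [310.1   8.8] [ 0.489 -0.158  0.169]
```

View pics/w9.png

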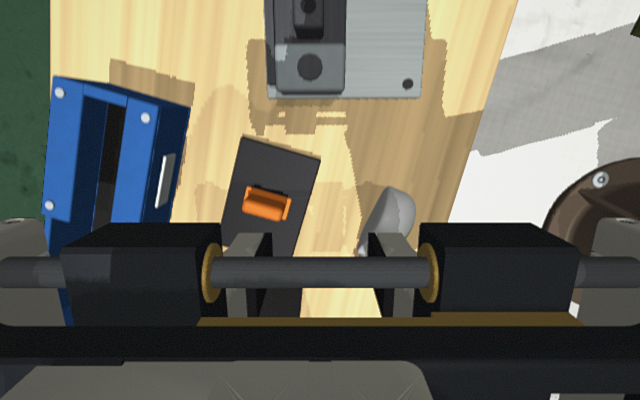

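Call:
{"name": "apply_moves", "arguments": {"commands": [[[0, -3, 1], 0, 0.45], [[0, -6, 1], 0, 0.45], [[0, -6, 1], 0, 0.45], [[0, -6, 1], 0, 0.45]]}}

```text
clock: 24.22
tool_pos: [0.4523, -0.0803, 0.3296]
orientation: [179.9, -0.0, -78.6]
force: [-0.7, 0.0, -0.2]
opening: 0.0482
gripper_force: 0.0
```

```bash
python3 - <<'E'
from h import *
for c in('wrist','top'):
  s=ctrl.snapshot(c); save(s,'end'+c); A={}
  for n,z in dict(cradle=.116,gauge=.124,neck=.169,entry=.124,lid=.116,hybrid_a=.116,iron_a=.116).items():
    for r in ctrl.spot_point(s,n)[:2]: print(c,n,round(r['score'],2),np.round(r['at'],1),np.round(at(s,r['at'],z),3))
  # brightness profile along the cradle's axis at gauge-foot height over plate: y=+-20 mm
  x=np.array([.98,.2,0]);y=np.array([-.2,.98,0]);o=np.array([.4905,-.1588,.138])
  for yy in(-.018,0,.018):
    l=[]
    for d in np.arange(-.06,.05,.004):
      u=np.round(proj(s,o+x*d+y*yy)).astype(int); l.append(int(s['img'][u[1],u[0]].mean()) if 0<=u[1]<400 else -1)
    print(c,yy,l)
E
```

```text
wrist gauge 0.6 [297.9  95.3] [ 0.489 -0.158  0.124]
wrist neck 0.56 [295.3  90.4] [ 0.489 -0.16   0.169]
wrist entry 0.94 [367.4  94.1] [ 0.422 -0.173  0.124]
wrist lid 0.61 [260.3 250.9] [0.502 0.017 0.116]
wrist hybrid_a 0.48 [ 98.2 236. ] [0.684 0.035 0.116]
wrist hybrid_a 0.41 [260.9 214.1] [ 0.508 -0.026  0.116]
wrist iron_a 0.71 [364.7 274.3] [0.377 0.023 0.116]
wrist -0.018 [170, 169, 170, 169, 167, 167, 167, 160, 62, 64, 63, 59, 62, 54, 58, 55, 56, 58, 58, 50, 48, 55, 58, 37, 57, 91, 141, 207]
wrist 0 [170, 167, 168, 170, 168, 168, 166, 159, 60, 61, 60, 60, 56, 60, 54, 27, 31, 32, 61, 46, 56, 57, 57, 43, 59, 105, 139, 206]
wrist 0.018 [171, 170, 169, 169, 168, 168, 167, 162, 60, 59, 61, 58, 60, 49, 47, 46, 42, 41, 46, 47, 57, 57, 56, 43, 58, 102, 144, 205]
top entry 0.86 [349.1 229.1] [ 0.422 -0.173  0.124]
top lid 0.31 [284.6 144.2] [ 0.654 -0.001  0.116]
top hybrid_a 0.87 [366.6 143.4] [ 0.655 -0.224  0.116]
top iron_a 0.73 [185.8 147.5] [0.645 0.267 0.116]
top iron_a 0.51 [347.8 230.6] [ 0.418 -0.17   0.116]
top -0.018 [135, 115, 74, 86, 91, 92, 98, 90, 79, 58, 63, 65, 65, 67, 67, 67, 67, 66, 65, 68, 54, 74, 103, 87, 59, 62, 68, 67]
top 0 [95, 83, 60, 59, 54, 58, 69, 68, 70, 67, 67, 68, 67, 68, 66, 65, 68, 65, 66, 68, 66, 60, 63, 67, 67, 65, 67, 66]
top 0.018 [67, 67, 67, 66, 115, 98, 85, 62, 68, 67, 65, 67, 68, 71, 68, 70, 72, 72, 73, 73, 74, 74, 74, 74, 74, 72, 68, 70]
```

```bash
python3 - <<'E'
from h import *
s=ctrl.snapshot('wrist')
x=np.array([.9796,.201,0]);y=np.array([-.201,.9796,0]);o=np.array([.4905,-.1588,.138])
for yy in(-.02,-.01,0,.01,.02):
  u=np.array([proj(s,o+x*d+y*yy) for d in np.arange(.020,.046,.001)],np.float32)
  g=cv2.remap(s['img'].mean(2).astype(np.float32),u[None,:,0],u[None,:,1],1)[0]; 
  v=np.array([proj(s,o+x*d+y*yy) for d in np.arange(-.036,-.026,.001)],np.float32)
  h=cv2.remap(s['img'].mean(2).astype(np.float32),v[None,:,0],v[None,:,1],1)[0]; print(yy,h.astype(int),g.astype(int))
print(np.linalg.norm(u[1]-u[0]))
E
```

```text
-0.02 [170 171 174 169 126  57  58  61  63  62] [ 46  47  46  47  47  46  47  45  47  46  45  38  35  51  60  61  60  58
  58  60  90 140 144 142 140 144]
-0.01 [167 168 170 171 149  59  55  61  62  62] [ 58  57  58  57  56  57  56  56  57  56  56  48  36  55  60  61  59  56
  57  60  90 132 141 140 143 160]
0 [167 166 168 169 137  59  56  60  61  61] [ 57  57  56  57  57  56  57  55  55  57  54  44  42  56  62  60  58  59
  58  64 100 142 144 141 138 149]
0.01 [164 164 166 165 128  55  55  60  60  61] [ 57  56  57  57  57  59  57  58  57  56  58  48  32  58  61  59  60  59
  57  69 112 151 150 145 150 183]
0.02 [164 164 165 164 126  67  57  59  60  60] [ 58  57  56  57  57  58  57  57  56  56  55  47  45  57  61  60  59  57
  57  64 104 148 155 151 145 162]
1.0333863
```

```bash
python3 -c "
from plant import ctrl
print(ctrl.close_job())"
```

```text
the job is handed in; nothing more can be done
None
```

The job is handed in, at about 24 s on the robot's clock: the lid lies flat on the platform clear of the box, and the gauge was set down upright on the pad, taken again across its neck and slid under the ears until it met a firm stop at about 18 N. The last image shows only a seam about 1 mm wide between foot and stop, square across; the bystanders the cameras picked up (the hybrid head and both iron heads) were where they started, while the bottle and screwdriver were not checked again. No verdict came back on handing in.

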